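Change over the touch-latch play boxes on the toy-shop counter

ROBOT

A 7-joint arm with a two-finger parallel gripper is mounted at the origin on the work surface. World frame = base frame: x ahead of the robot, y to its left, z up, the work surface at z = 0. Lengths are in m, angles in rad, forces in N, time in s.
With the tool pointing down it reaches from about 0.4 to 0.85 m from the base axis. Payload 4.5 kg.
Tool frame: the origin (TCP) lies midway between the tips of the shut fingers; the grasp point (between the pads) lies 19 mm behind it; z points along the fingers, y is the line along which they close (so a half turn about z gives the same grasp; the last joint's range is limited). The gripper opens to 88 mm and grips with 3 to 60 N. Pads are 18 mm wide; open, the fingers measure 123 mm over their backs; the gripper's body (75 mm by 187 mm) begins 45 mm behind the grasp point.
Start: joints at [-1.085, 0.689, -0.195, 1.565, 0.157, 0.902, -0.215], TCP at [0.273, 0.562, 0.199] pointing down, gripper open.
Joint ranges: [-3.01, 3.01], [-0.46, 2.08], [-1.47, 1.51], [0.13, 2.56], [-1, 4.14], [0.04, 2.09], [-2.66, 2.66]. Speed limits (rad/s): [2.57, 2.57, 3.14, 3.14, 3.14, 3.14, 3.14].

INTERFACE

Orientations are given as a unit quaternion [x, y, z, w].
In Python, from plant import * gives the robot as it stands.
- The arm moves only by the tool send_rows, never from a script. Its argument "targets" is a list of rows, each a list of 2 entries, a list of its own where there are three numbers: the shift along the tool's x, y, z in units of 0.3 m (1.0 is 0.3 m), then the turn, a rotation vector about the tool's x, y, z in units of pi rad (1.0 is pi rad). A call has 1 to 12 rows; each row is the pose to reach, as a shift and turn from the pose commanded when the call began, along the tool's axes at that moment, turning the shorter way round; what a row does not reach only later rows make up. A row lasts 1/8 s, in which the tool goes at most 62.5 mm and 10.7 degrees, less where a joint would pass 70% of its speed; a pose out of reach is approached as far as the arm can. A call with a number of a shift or a turn outside -1 to 1 is refused whole. A call with a gripper value outside its range is refused whole. "fingers" is the opening, from 0 (shut) to 1 (fully open), set as the call begins (left out, the last holds). The fingers move at their own pace and stop on an object; "newtons" is the grip in N (left out, the last holds). Time passes only in rows, so rows that repeat a pose let the fingers close. It gives the time, the measured TCP pose, the force, the opening and the grip force at its end, in the units of the state.
- get_state(): the state, without advancing time (a new reading comes with each control period).
- snapshot(name): name is "side" or "top" or "wrist"; returns a dict with "img" (400x640x3 uint8, blue, green, red), "fx", "fy", "cx", "cy" (pixels), "k1" (the pictures are not rectified: a ray, as slopes to the right and down, at radius r is drawn at 1 + k1 r^2 times it, then the intrinsics apply), "cam_to_world" (4x4, takes a point from camera to world coordinates); the wrist camera has in their place "T_tool_cam" (4x4, takes a point from camera to tool coordinates, whose origin is the TCP and whose axes are the flange's). Camera axes: x right, y down, z forward; pixel columns grow to the right and rows downward; lengths in m; the calibration is good to about 2 mm. A picture is of the moment at which its call begins: read the wrist's pose just before it. There is no depth.
- finish_job(): hands the job in; it is judged then, once.
The state is a dict: "clock": time; "q": joint angles; "qd": joint speeds; "joint_torque": joint torques, N m; "tool_pos": TCP position; "eef_rot": TCP orientation; "contact_force": force on the tool from outside, world axes, zero at the start; "moment": the same for the moment, N m; "opening": opening from 0.0 (shut) to 1.0 (fully open); "finger_force": force on a finger pad.
Only numpy, scipy, OpenCV 4.12 (cv2) and the standard library are available. Lean on these libraries where they do the work, as an engineer would, in place of code of your own. Each camera call takes 0.05 s, during which the arm holds its last target. There are 200 camera calls.

TASK

Change over the wooden play boxes on the demo counter: first press down the raised lid of the tall square box until it catches and stays shut, and only then press the lid of the long box so that it releases and springs up to stand open; the two must not stand open together. Check that each ended up right and press again if it did not. The low square box must stay shut throughout.

Things in the scene. Friction and masses are not known exactly. Their poses are not given: they have to be found in the camera images.
- tall_lid (a joint): Lid angle of the TALL SQUARE box (plywood, 110 mm wide, 140 mm deep, 85 mm high to the lid's top; light-wood lid 120 x 150 mm, hinged along the box's far rim, so its front edge rises). 0 = shut, lid level; 0.5 rad = fully open (stop); -0.12 = pushed below shut (stop, safe to press against). Starts open, above 0.4. A spring always pushes it up; one push to below -0.07, let go: latched at 0.
- tall_press (a point): Press point on top of the tall box's lid, mid-width, 115 mm from the hinge line, 32 mm behind the lid's front edge. Moves with the lid: 85 mm above the counter when shut, about 140 mm when open. Pressing within 15 mm of it works, or straight down from where it is while open. x axis: along the lid towards the hinge; z: out of its top face.
- long_lid (a joint): Lid angle of the LONG box (same make, height and push-push latch; 180 mm wide, 140 mm deep, 85 mm high; lid 190 x 150 mm). Values as for tall_lid. Starts shut (0). Push it to below -0.07 rad (about 8 mm down at the press point) and let go: it springs open to 0.5 by itself within a second. A push takes up to 6 N, then meets the stop about 13 mm down.
- long_press (a point): Press point on top of the long box's lid, mid-width, 115 mm from the hinge line, 32 mm behind the lid's front edge; 85 mm above the counter when shut. It moves with the lid; axes and tolerance as for tall_press.
- flat_lid (a joint): Lid angle of the LOW SQUARE box (same make and push-push latch, 110 mm wide, 140 mm deep, only 50 mm high). Starts shut (0) and is to stay shut: do not press it.
Mind the look-alikes: they are no part of the job. Leave any purple or red look-alike of the part that bears tall_lid alone.

How it is judged:
By the outcome, as a careful person would: the job done as asked, in the order asked, and still so for the second after the job is handed in, with the robot touching nothing.
It also fails if it takes over 43 s, if anything falls off the work surface, if the arm or the gripper's body presses on something with over 40 N, if the wrist force passes 120 N, or if a joint passes its speed limit or range.

## Working session

There is one attempt and no reset: what is moved stays moved. The work goes in short steps, Python scripts to look and compute and a tool call to move; the robot and the scene stay as the last step left them, time stands still between calls to the robot, and variables do not carry over. Pictures are saved under pics/ and viewed, at most 10 in all, crops included, and the job is handed in when it is done.

Besides the shell and the picture viewer there is one more tool, called after ">>>" as name([rows], argument=value, ...), one row to a line, values as JSON. send_rows: Moves the arm, as the interface text tells. Its arguments: {"type":"object","properties":{"targets":{"type":"array"},"fingers":{"type":"number"},"newtons":{"type":"number"}},"required":["targets"]}

```bash
mkdir -p pics; ls; python3 - <<'E'
from plant import *
import cv2,numpy as np
s=get_state();print(s['clock'],s['tool_pos'],s['eef_rot'],s['opening'],s['contact_force'])
for n in ("top","side"):
    d=snapshot(n);cv2.imwrite(f'pics/{n}0.png',d['img'])
    print(n,d['fx'],d['fy'],d['cx'],d['cy'],d['k1'],np.round(d['cam_to_world'],3).tolist())
E
```

```text
pics
0.0 [0.27259537 0.56164305 0.19791754] [ 2.23944705e-01  9.74601423e-01 -9.02564766e-04 -1.42197361e-04] 1.000570189062948 [-0.49801122  0.52251419  0.06627139]
top 385.08117376317733 385.08117376317733 318.59821507079454 201.53112369259674 -0.05496603691978943 [[-0.019, -0.975, 0.221, 0.325], [-1.0, 0.017, -0.01, 0.005], [0.006, -0.221, -0.975, 1.01], [0.0, 0.0, 0.0, 1.0]]
side 383.05861788851246 383.05861788851246 328.91620658845403 198.02191505590443 -0.017674041671309638 [[0.988, -0.088, 0.127, 0.406], [-0.154, -0.588, 0.794, -0.776], [0.005, -0.804, -0.594, 0.683], [0.0, 0.0, 0.0, 1.0]]
```

View pics/top0.png

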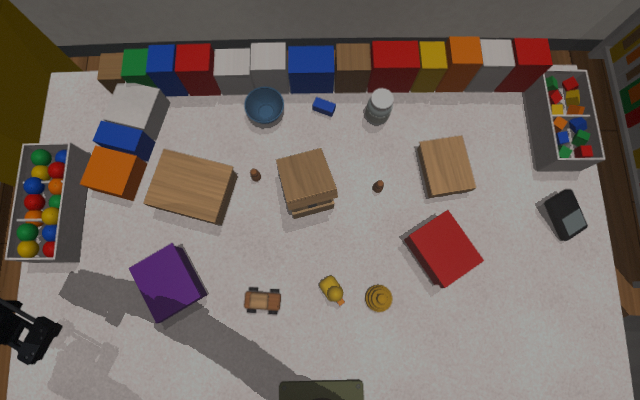

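View pics/side0.png

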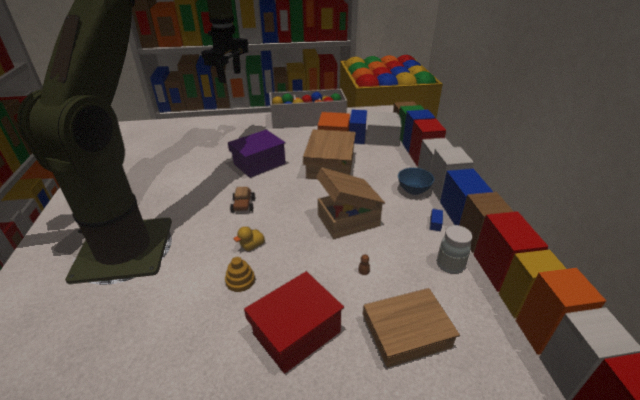

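The top view shows three wooden lids. The raised one at (307,180) is the tall box, since its lid is open. The wide one at (190,186) is the long box. The one at (447,166) is the low box, which also looks low in the side view at (410,325). The purple (168,282) and red (445,250) boxes are look-alikes. Next I'll measure the lids and confirm with one enlarged crop.

```bash
cat > h.py <<'E'
import cv2,numpy as np
from plant import *
def ray(d,uv,T=None):
    T=np.array(d['cam_to_world'] if T is None else T)
    K=np.array([[d['fx'],0,d['cx']],[0,d['fy'],d['cy']],[0,0,1.]])
    p=cv2.undistortPoints(np.array(uv,float).reshape(-1,1,2),K,np.array([d['k1'],0,0,0.]))[:,0]
    v=np.c_[p,np.ones(len(p))]@T[:3,:3].T
    return T[:3,3],v/np.linalg.norm(v,axis=1)[:,None]
def onplane(d,uv,z):
    o,v=ray(d,uv);return o+v*((z-o[2])/v[:,2])[:,None]
def tri(d1,a,d2,b):
    o1,v1=ray(d1,a);o2,v2=ray(d2,b);out=[]
    for x,y in zip(v1,v2):
        t=np.linalg.lstsq(np.c_[x,-y],o2-o1,rcond=None)[0]
        p,q=o1+t[0]*x,o2+t[1]*y;out.append([*(p+q)/2,np.linalg.norm(p-q)])
    return np.array(out)
def blobs(img,n=3,amin=600):
    hsv=cv2.cvtColor(img,cv2.COLOR_BGR2HSV)
    m=cv2.inRange(hsv,(8,60,100),(22,170,255))
    m=cv2.morphologyEx(m,cv2.MORPH_OPEN,np.ones((3,3)))
    cs=[c for c in cv2.findContours(m,0,2)[0] if cv2.contourArea(c)>amin]
    return cs
E
python3 - <<'E'
from h import *
crops=[]
for n,(x,y,w,h) in (("top",(140,125,345,110)),("side",(290,115,175,250))):
    d=snapshot(n)
    for c in blobs(d['img']):
        p=cv2.approxPolyDP(cv2.convexHull(c),5,True)[:,0]
        print(n,cv2.contourArea(c),p.tolist())
    i=d['img'][y:y+h,x:x+w];s=min(800/w,400/h,2.3 if n=="top" else 1.3)
    crops.append(cv2.resize(i,None,fx=s,fy=s,interpolation=cv2.INTER_CUBIC))
H=np.zeros((crops[0].shape[0]+crops[1].shape[0],800,3),np.uint8);y=0
for c in crops: H[y:y+c.shape[0],:c.shape[1]]=c;y+=c.shape[0]
print(H.shape);cv2.imwrite('pics/crop1.png',H)
E
```

```text
top 2104.5 [[321, 149], [335, 189], [287, 202], [277, 159]]
top 4182.0 [[163, 149], [232, 166], [214, 221], [144, 203]]
top 2321.0 [[462, 136], [475, 187], [432, 194], [420, 142]]
top 796.0 [[368, 44], [370, 69], [337, 69], [337, 44]]
side 3847.0 [[429, 288], [458, 334], [387, 355], [364, 304]]
side 756.5 [[324, 169], [365, 180], [381, 200], [339, 191]]
side 1221.5 [[312, 130], [353, 132], [350, 159], [304, 155]]
(578, 800, 3)
```

View pics/crop1.png

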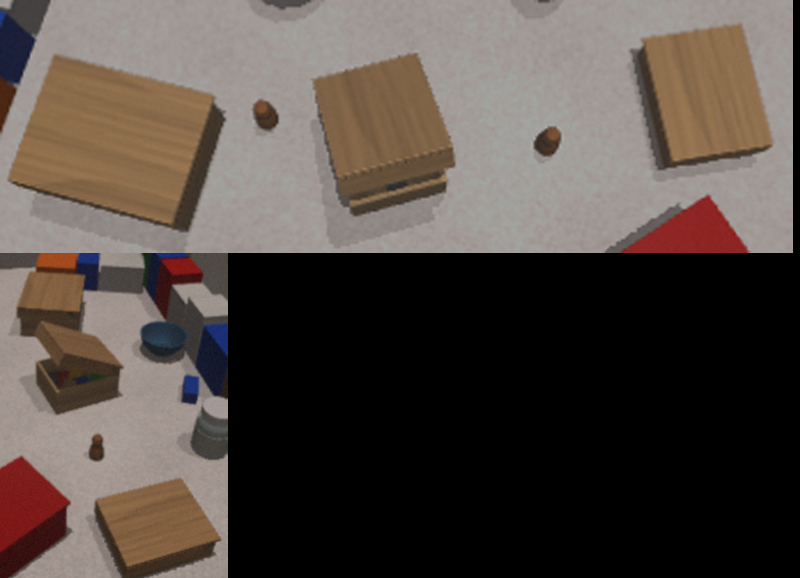

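The crop confirms it. The centre box stands open with a tall body and visible contents, the left box is wide with the same body height, and the right box is thin (low). Next I'll triangulate the corners.

```bash
python3 - <<'E'
from h import *
t=snapshot("top");s=snapshot("side")
np.set_printoptions(precision=3,suppress=True)
# order: hinge -y, front -y, front +y, hinge +y
T=tri(t,[[321,149],[336,189],[287,202],[277,159]],s,[[381,200],[339,191],[324,169],[365,180]])
L=tri(t,[[232,166],[214,221],[144,203],[163,149]],s,[[350,159],[304,155],[312,130],[353,132]])
F=tri(t,[[462,136],[475,187],[432,194],[420,142]],s,[[458,334],[387,355],[364,304],[429,288]])
for n,P,tt in(("T",T,0),("L",L,.085),("F",F,.05)):
    print(n);print(P)
    if tt:
        print(onplane(t,{"L":[[232,166],[214,221],[144,203],[163,149]],"F":[[462,136],[475,187],[432,194],[420,142]]}[n],tt))
    P=P[:,:3];h=(P[0]+P[3])/2;f=(P[1]+P[2])/2;print('hinge',h,'front',f,'len',np.linalg.norm(f-h),'w',np.linalg.norm(P[1]-P[2]))
    print('press',h+(f-h)*.115/.147,'yaw',np.degrees(np.arctan2(*(h-f)[1::-1])))
# TCP axes
from scipy.spatial.transform import Rotation as R
print(R.from_quat(get_state()['eef_rot']).as_matrix(), get_state()['tool_pos'])
E
```

```text
T
[[ 0.667 -0.013  0.092  0.005]
 [ 0.548 -0.044  0.154  0.001]
 [ 0.524  0.069  0.146  0.007]
 [ 0.649  0.099  0.08   0.001]]
hinge [0.658 0.043 0.086] front [0.536 0.012 0.15 ] len 0.14105844713493448 w 0.11574859707788546
press [0.563 0.019 0.136] yaw 14.180769808885703
L
[[0.629 0.212 0.085 0.002]
 [0.491 0.251 0.088 0.002]
 [0.539 0.43  0.082 0.001]
 [0.678 0.392 0.084 0.005]]
[[0.63  0.212 0.085]
 [0.491 0.252 0.085]
 [0.539 0.429 0.085]
 [0.68  0.392 0.085]]
hinge [0.654 0.302 0.084] front [0.515 0.341 0.085] len 0.14412247800258415 w 0.18577254778401706
press [0.545 0.332 0.085] yaw -15.642787833378906
F
[[ 0.716 -0.393  0.051  0.001]
 [ 0.573 -0.413  0.05   0.003]
 [ 0.557 -0.298  0.051  0.002]
 [ 0.701 -0.278  0.05   0.001]]
[[ 0.717 -0.394  0.05 ]
 [ 0.574 -0.414  0.05 ]
 [ 0.558 -0.298  0.05 ]
 [ 0.701 -0.278  0.05 ]]
hinge [ 0.708 -0.336  0.051] front [ 0.565 -0.356  0.05 ] len 0.14500229241474233 w 0.11662096869988044
press [ 0.596 -0.351  0.05 ] yaw 7.843677648199714
[[-0.9    0.436 -0.   ]
 [ 0.436  0.9   -0.001]
 [-0.    -0.001 -1.   ]] [0.273 0.562 0.198]
```

>>> send_rows([
  [[-0.1, -0.075, 0], [0, 0, 0]],
  [[-0.2, -0.15, 0], [0, 0, 0]],
  [[-0.31, -0.23, 0], [0, 0, 0]],
  [[-0.42, -0.31, 0], [0, 0, 0]],
  [[-0.53, -0.39, 0], [0, 0, 0]],
  [[-0.64, -0.47, 0], [0, 0, 0]],
  [[-0.75, -0.55, 0], [0, 0, 0]],
  [[-0.82, -0.61, 0], [0, 0, 0]],
], fingers=0)

```text
clock: 1.3
tool_pos: [0.4154, 0.2882, 0.1988]
eef_rot: [0.225, 0.974, -0.0, 0.0]
contact_force: [0.4, 0.5, -0.7]
opening: 0.114
finger_force: 0.0
```

>>> send_rows([
  [[-0.1, -0.075, 0], [0, 0, 0]],
  [[-0.2, -0.15, 0], [0, 0, 0]],
  [[-0.31, -0.23, 0], [0, 0, 0]],
  [[-0.42, -0.31, 0], [0, 0, 0]],
  [[-0.53, -0.39, 0], [0, 0, 0]],
  [[-0.64, -0.47, 0], [0, 0, 0]],
  [[-0.75, -0.55, 0], [0, 0, 0]],
  [[-0.82, -0.61, 0], [0, 0, 0]],
  [[-0.82, -0.61, 0], [0, 0, 0]],
  [[-0.82, -0.61, 0], [0, 0, 0]],
])

```text
clock: 2.55
tool_pos: [0.5552, 0.0197, 0.1987]
eef_rot: [0.223, 0.975, 0.001, -0.0]
contact_force: [0.5, 0.4, 0.9]
opening: -0.001
finger_force: 0.0
```

>>> send_rows([
  [[0, 0, 0.06], [0, 0, 0]],
  [[0, 0, 0.12], [0, 0, 0]],
  [[0, 0, 0.17], [0, 0, 0]],
  [[0, 0, 0.22], [0, 0, 0]],
  [[0, 0, 0.26], [0, 0, 0]],
  [[0, 0, 0.3], [0, 0, 0]],
  [[0, 0, 0.33], [0, 0, 0]],
  [[0, 0, 0.36], [0, 0, 0]],
  [[0, 0, 0.38], [0, 0, 0]],
  [[0, 0, 0.4], [0, 0, 0]],
  [[0, 0, 0.41], [0, 0, 0]],
  [[0, 0, 0.41], [0, 0, 0]],
])

```text
clock: 4.05
tool_pos: [0.5557, 0.0183, 0.0756]
eef_rot: [0.224, 0.975, 0.0, -0.0]
contact_force: [-1.3, -0.1, 2.2]
opening: 0.005
finger_force: 0.6
```

>>> send_rows([
  [[0, 0, 0.01], [0, 0, 0]],
  [[0, 0, 0.015], [0, 0, 0]],
  [[0, 0, 0.015], [0, 0, 0]],
])

```text
clock: 4.42
tool_pos: [0.5557, 0.0183, 0.0711]
eef_rot: [0.224, 0.975, 0.0, -0.0]
contact_force: [-0.2, 0.9, 0.9]
opening: -0.001
finger_force: 0.7
```

```bash
python3 - <<'E'
from h import *
print(get_state()['contact_force'],get_state()['tool_pos'])
a=snapshot("side")['img'][110:300,200:480];b=snapshot("top")['img'][110:270,240:400]
a=cv2.resize(a,None,fx=2,fy=2);b=cv2.resize(b,None,fx=1.4,fy=1.4)
H=np.zeros((380,800,3),np.uint8);H[:,:560]=a;H[:b.shape[0],570:570+b.shape[1]]=b
cv2.imwrite('pics/p2.png',H)
E
```

```text
[-0.18583315  0.90665594  0.91343373] [0.5556658  0.01826329 0.07112555]
```

View pics/p2.png

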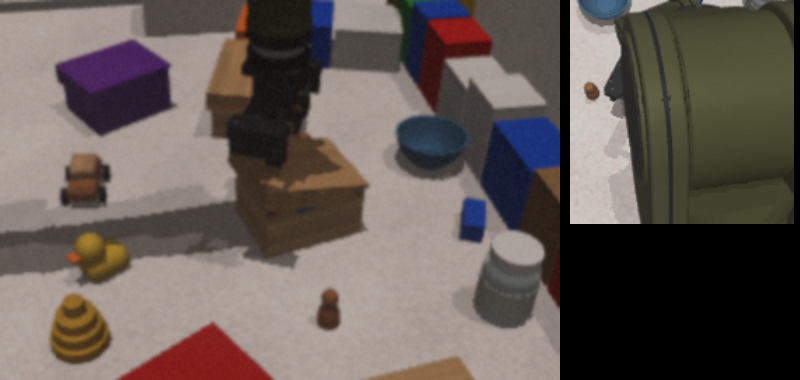

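The side view shows the gripper over the front of the tall lid, around (270,150), but a dark gap remains near (305,210), so the lid may not be down. I'll look closer.

```bash
python3 - <<'E'
from h import *
a=snapshot("side")['img'][150:245,300:400]
a=cv2.convertScaleAbs(cv2.resize(a,None,fx=5,fy=5,interpolation=cv2.INTER_CUBIC),alpha=1.8)
b=snapshot("wrist");print({k:np.round(v,3).tolist() for k,v in b.items() if k!='img'})
b=cv2.resize(b['img'],(480,300))
H=np.zeros((a.shape[0],800,3),np.uint8);H[:,:500]=a;H[:188,500:800]=cv2.resize(b,(300,188))
cv2.imwrite('pics/p3.png',H)
E
```

```text
{'fx': 296.768, 'fy': 296.768, 'cx': 321.768, 'cy': 193.538, 'k1': -0.034, 'T_tool_cam': [[0.001, -0.961, -0.276, 0.072], [1.0, 0.0, 0.001, -0.0], [-0.001, -0.276, 0.961, -0.185], [0.0, 0.0, 0.0, 1.0]]}
```

View pics/p3.png

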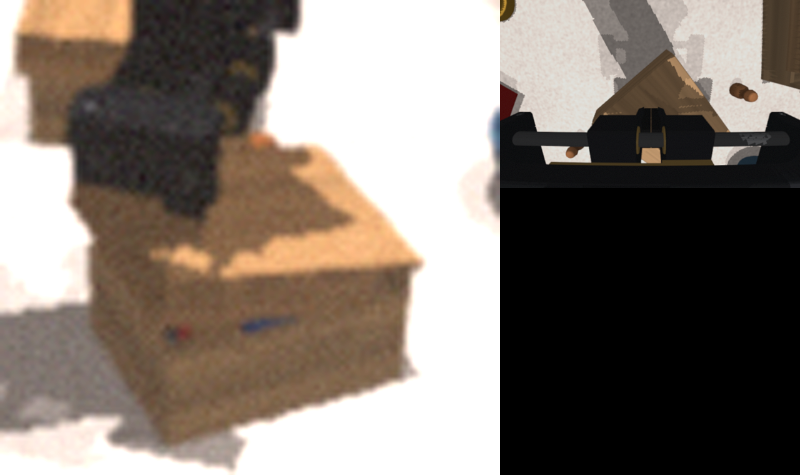

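The lid looks about level under the fingertips. I'll push a little further to feel for the stop.

>>> send_rows([
  [[0, 0, 0.007], [0, 0, 0]],
  [[0, 0, 0.012], [0, 0, 0]],
  [[0, 0, 0.012], [0, 0, 0]],
])

```text
clock: 5.0
tool_pos: [0.5556, 0.0183, 0.0674]
eef_rot: [0.224, 0.975, 0.0, -0.0]
contact_force: [-1.2, 0.4, 1.0]
opening: 0.005
finger_force: 0.7
```

```bash
python3 - <<'E'
from h import *
from scipy.spatial.transform import Rotation as R
np.set_printoptions(precision=3,suppress=True)
s=get_state();w=snapshot("wrist")
T=np.eye(4);T[:3,:3]=R.from_quat(s['eef_rot']).as_matrix();T[:3,3]=s['tool_pos'];T=T@np.array(w['T_tool_cam'])
print(s['contact_force'],s['joint_torque'])
def proj(d,P,T):
    q=(np.c_[P,np.ones(len(P))]@np.linalg.inv(T).T)[:,:3];x=q[:,:2]/q[:,2:];x=x*(1+d['k1']*(x**2).sum(1))[:,None]
    return x*d['fx']+[d['cx'],d['cy']]
print('tcp px',proj(w,s['tool_pos'][None],T))
for z in(.085,.072): print(z,proj(w,np.array([[.5245,-.049,z],[.5065,.063,z],[.667,-.013,z],[.649,.099,z]]),T))
sd=snapshot("side");Ts=np.array(sd['cam_to_world'])
print('side tcp',proj(sd,s['tool_pos'][None],Ts),'corners85',proj(sd,np.array([[.5245,-.049,.085],[.5065,.063,.085],[.667,-.013,.085],[.649,.099,.085]]),Ts))
i=cv2.convertScaleAbs(w['img'],alpha=1.7)
cv2.imwrite('pics/w4.png',i)
E
```

```text
[-1.156  0.407  1.024] [ -0.147 -50.08   -1.312  -9.074  -0.012  -0.196  -0.003]
tcp px [[321.767 220.23 ]]
0.085 [[201.293 232.504]
 [355.945 123.687]
 [349.948 375.605]
 [491.965 297.985]]
0.072 [[208.938 224.563]
 [353.499 122.611]
 [348.424 361.174]
 [482.043 286.835]]
side tcp [[337.265 203.78 ]] corners85 [[329.676 215.556]
 [316.626 190.308]
 [381.692 201.746]
 [365.047 178.698]]
```

View pics/w4.png

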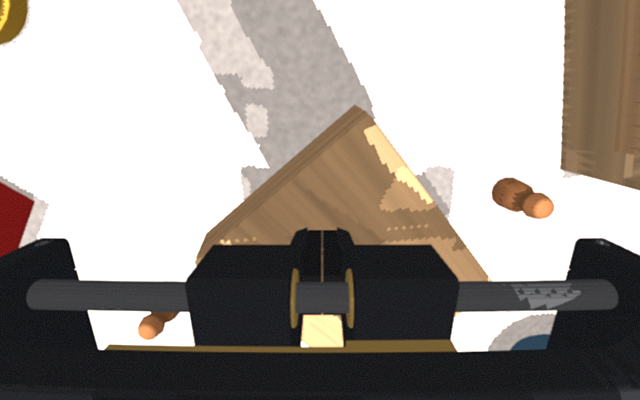

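The wrist view shows the lid's front corner near (353,115), with the fingertip on the lid at (322,228). This is about where a shut lid should appear, but the side view is unclear. I'll lift off towards the robot and check.

>>> send_rows([
  [[0, 0, -0.03], [0, 0, 0]],
  [[0, 0, -0.08], [0, 0, 0]],
  [[0, 0, -0.16], [0, 0, 0]],
  [[0, 0, -0.26], [0, 0, 0]],
  [[0, 0.05, -0.36], [0, 0, 0]],
  [[0.02, 0.15, -0.44], [0, 0, 0]],
  [[0.06, 0.25, -0.46], [0, 0, 0]],
  [[0.1, 0.36, -0.46], [0, 0, 0]],
  [[0.12, 0.4, -0.46], [0, 0, 0]],
])

```text
clock: 6.22
tool_pos: [0.5757, 0.1447, 0.2068]
eef_rot: [0.222, 0.975, 0.001, 0.0]
contact_force: [-0.3, 0.0, 0.1]
opening: 0.01
finger_force: 0.0
```

```bash
python3 - <<'E'
from h import *
a=snapshot("side")['img'][110:300,220:480];b=snapshot("top")['img'][110:290,130:400]
print(get_state()['tool_pos'],get_state()['contact_force'])
a=cv2.convertScaleAbs(cv2.resize(a,None,fx=2,fy=2,interpolation=cv2.INTER_CUBIC),alpha=1.6)
b=cv2.resize(b,None,fx=1,fy=1)
H=np.zeros((380,800,3),np.uint8);H[:,:520]=a;H[:180,525:795]=b
cv2.imwrite('pics/p5.png',H)
E
```

```text
[0.57535381 0.14333612 0.20609075] [-1.21563242 -0.64266777 -0.37455989]
```

View pics/p5.png

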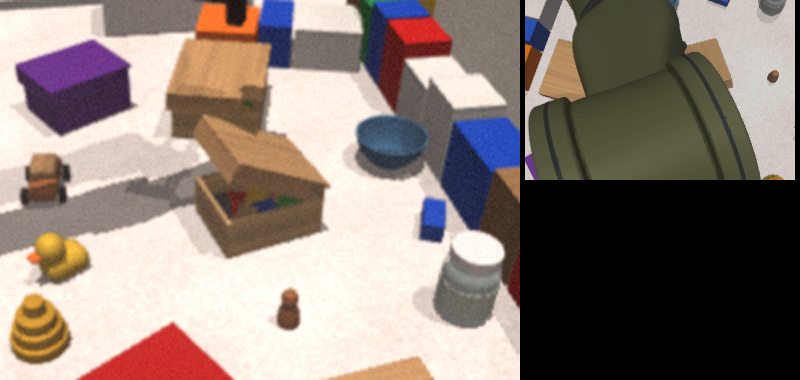

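The lid sprang open again: in the side view its front edge is up at about (205,120). During the press, the visible fingertip in the side view sat about 11 px above where the TCP reading projects. I'll check the true fingertip against that reading.

```bash
cat >> h.py <<'E'
def proj(d,P,T):
    q=(np.c_[P,np.ones(len(P))]@np.linalg.inv(T).T)[:,:3];x=q[:,:2]/q[:,2:];x=x*(1+d['k1']*(x**2).sum(1))[:,None]
    return x*d['fx']+[d['cx'],d['cy']]
E
python3 - <<'E'
from h import *
from scipy.spatial.transform import Rotation as R
s=get_state();d=snapshot("side")
M=R.from_quat(s['eef_rot']).as_matrix()
P=np.array([s['tool_pos'],s['tool_pos']-M[:,2]*.019,s['tool_pos']-M[:,2]*.064])
uv=proj(d,P,np.array(d['cam_to_world']));print(uv,s['tool_pos'],s['opening'])
u,v=uv[0].astype(int);a=d['img'][v-60:v+40,u-60:u+60]
a=cv2.convertScaleAbs(cv2.resize(a,None,fx=5,fy=5,interpolation=cv2.INTER_CUBIC),alpha=1.8)
for q,c in zip(uv,((0,0,255),(0,255,0),(255,0,0))): cv2.circle(a,tuple(((q-[u-60,v-60])*5).astype(int)),4,c,-1)
cv2.imwrite('pics/p6.png',a)
E
```

```text
[[337.40849859 134.59926697]
 [337.53258668 128.1971641 ]
 [337.83721486 112.46458008]] [0.57535381 0.14333612 0.20609075] 0.0023802902561591527
```

View pics/p6.png

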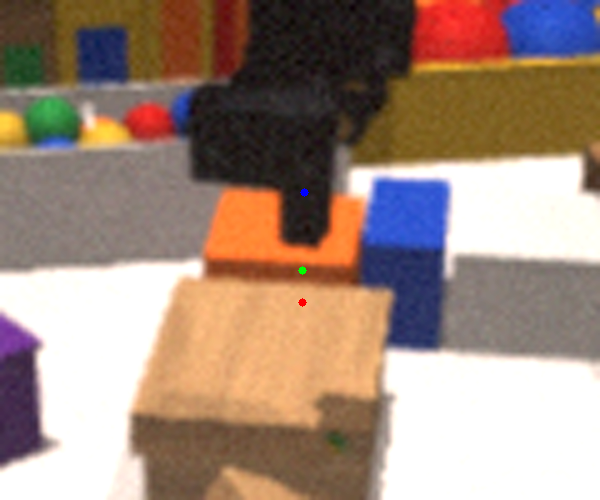

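The fingertip sits at (308,243) in the crop, but the reading projects to (302,302). That is 12 px, so the tip is really about 33 mm higher than the reported TCP. I pressed too shallow, to about 100 mm true height. The true tip needs to reach about 73 mm, which is a reading near 40 mm, and I'll approach that by force.

>>> send_rows([
  [[-0.04, -0.13, 0], [0, 0, 0]],
  [[-0.08, -0.27, 0], [0, 0, 0]],
  [[-0.12, -0.4, 0], [0, 0, 0]],
  [[-0.12, -0.4, 0.1], [0, 0, 0]],
  [[-0.12, -0.4, 0.2], [0, 0, 0]],
  [[-0.12, -0.4, 0.28], [0, 0, 0]],
  [[-0.12, -0.4, 0.36], [0, 0, 0]],
  [[-0.12, -0.4, 0.42], [0, 0, 0]],
  [[-0.12, -0.4, 0.46], [0, 0, 0]],
  [[-0.12, -0.4, 0.48], [0, 0, 0]],
  [[-0.12, -0.4, 0.5], [0, 0, 0]],
  [[-0.12, -0.4, 0.5], [0, 0, 0]],
])

```text
clock: 7.88
tool_pos: [0.5561, 0.0181, 0.0556]
eef_rot: [0.224, 0.975, 0.0, 0.0]
contact_force: [-0.4, -0.7, 1.6]
opening: 0.004
finger_force: 0.8
```

>>> send_rows([
  [[0, 0, 0.015], [0, 0, 0]],
  [[0, 0, 0.03], [0, 0, 0]],
  [[0, 0, 0.03], [0, 0, 0]],
])

```text
clock: 8.25
tool_pos: [0.5558, 0.0184, 0.0466]
eef_rot: [0.224, 0.975, 0.0, 0.0]
contact_force: [-1.2, -0.8, 1.7]
opening: 0.003
finger_force: 0.9
```

>>> send_rows([
  [[0, 0, 0.01], [0, 0, 0]],
  [[0, 0, 0.02], [0, 0, 0]],
  [[0, 0, 0.02], [0, 0, 0]],
])

```text
clock: 8.62
tool_pos: [0.5558, 0.0184, 0.0404]
eef_rot: [0.224, 0.975, 0.0, -0.0]
contact_force: [-1.6, -0.8, 1.4]
opening: 0.002
finger_force: 1.0
```

>>> send_rows([
  [[0, 0, 0.008], [0, 0, 0]],
  [[0, 0, 0.012], [0, 0, 0]],
  [[0, 0, 0.012], [0, 0, 0]],
])

```text
clock: 9.0
tool_pos: [0.5558, 0.0184, 0.0369]
eef_rot: [0.224, 0.975, 0.0, 0.0]
contact_force: [-1.1, -0.9, 2.1]
opening: 0.007
finger_force: 0.9
```

>>> send_rows([
  [[0, 0, 0.008], [0, 0, 0]],
  [[0, 0, 0.012], [0, 0, 0]],
  [[0, 0, 0.012], [0, 0, 0]],
])

```text
clock: 9.38
tool_pos: [0.556, 0.0184, 0.0337]
eef_rot: [0.224, 0.975, 0.0, 0.0]
contact_force: [-1.8, -0.8, 6.5]
opening: 0.006
finger_force: 3.0
```

>>> send_rows([
  [[0, 0, 0.005], [0, 0, 0]],
  [[0, 0, 0.01], [0, 0, 0]],
  [[0, 0, 0.01], [0, 0, 0]],
])

```text
clock: 9.75
tool_pos: [0.5561, 0.0184, 0.0325]
eef_rot: [0.224, 0.975, 0.0, 0.001]
contact_force: [-6.4, -0.2, 22.7]
opening: 0.003
finger_force: 11.4
```

The stop is felt at 23 N with the reading at 33 mm. Now I'll release and hover over the long box.

>>> send_rows([
  [[0, 0, -0.03], [0, 0, 0]],
  [[0, 0, -0.08], [0, 0, 0]],
  [[0, 0, -0.16], [0, 0, 0]],
  [[0, 0, -0.28], [0, 0, 0]],
  [[0.03, 0.06, -0.42], [0, 0, 0]],
  [[0.1, 0.18, -0.5], [0, 0, 0]],
  [[0.18, 0.34, -0.5], [0, 0, 0]],
  [[0.27, 0.5, -0.5], [0, 0, 0]],
  [[0.35, 0.66, -0.5], [0, 0, 0]],
  [[0.43, 0.82, -0.5], [0, 0, 0]],
  [[0.49, 0.93, -0.5], [0, 0, 0]],
  [[0.49, 0.93, -0.5], [0, 0, 0]],
])

```text
clock: 11.25
tool_pos: [0.5436, 0.3386, 0.1807]
eef_rot: [0.221, 0.975, 0.002, -0.001]
contact_force: [0.5, -0.9, 0.5]
opening: 0.004
finger_force: 0.0
```

```bash
python3 - <<'E'
from h import *
s=get_state();d=snapshot("side");w=snapshot("wrist")
print(s['tool_pos'],s['clock'],proj(d,s['tool_pos'][None],np.array(d['cam_to_world'])))
a=d['img'][60:250,220:420]
a=cv2.convertScaleAbs(cv2.resize(a,None,fx=2.2,fy=2.2,interpolation=cv2.INTER_CUBIC),alpha=1.6)
b=cv2.convertScaleAbs(cv2.resize(w['img'],(350,219)),alpha=1.4)
t=cv2.resize(snapshot("top")['img'][110:240,120:350],(350,198))
H=np.zeros((a.shape[0],800,3),np.uint8);H[:,:440]=a;H[:219,445:795]=b;H[219:417,445:795]=t
cv2.imwrite('pics/p7.png',H)
E
```

```text
[0.54357518 0.33862561 0.18066733] 11.25 [[316.58703872 114.23427161]]
```

View pics/p7.png

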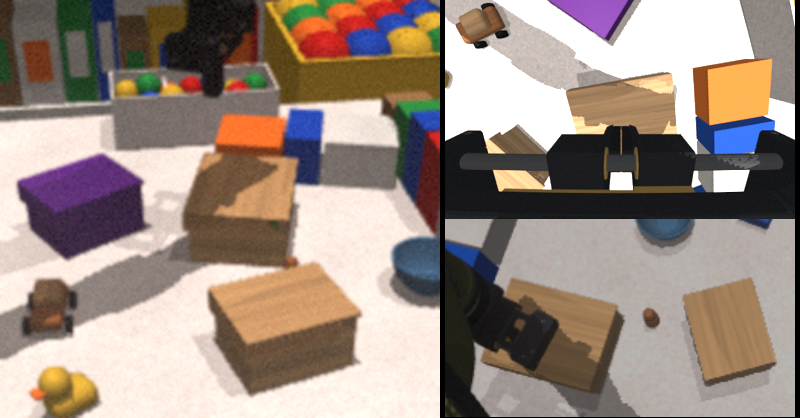

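The tall lid is now shut and level at (285,300), and the long box's lid is still shut at (240,185). The tip offset is the same as before. Next I'll press the long lid.

>>> send_rows([
  [[-0.01, -0.02, 0.08], [0, 0, 0]],
  [[-0.01, -0.02, 0.18], [0, 0, 0]],
  [[-0.01, -0.02, 0.28], [0, 0, 0]],
  [[-0.01, -0.02, 0.36], [0, 0, 0]],
  [[-0.01, -0.02, 0.41], [0, 0, 0]],
  [[-0.01, -0.02, 0.44], [0, 0, 0]],
  [[-0.01, -0.02, 0.46], [0, 0, 0]],
  [[-0.01, -0.02, 0.48], [0, 0, 0]],
  [[-0.01, -0.02, 0.48], [0, 0, 0]],
])

```text
clock: 12.52
tool_pos: [0.5456, 0.3263, 0.0365]
eef_rot: [0.224, 0.975, -0.0, 0.0]
contact_force: [-0.6, -2.2, 3.1]
opening: 0.003
finger_force: 1.1
```

>>> send_rows([
  [[0, 0, 0.007], [0, 0, 0]],
  [[0, 0, 0.012], [0, 0, 0]],
  [[0, 0, 0.012], [0, 0, 0]],
])

```text
clock: 12.9
tool_pos: [0.5459, 0.3267, 0.0332]
eef_rot: [0.224, 0.975, 0.0, 0.0]
contact_force: [0.2, -2.8, 4.2]
opening: 0.003
finger_force: 1.8
```

>>> send_rows([
  [[0, 0, 0.006], [0, 0, 0]],
  [[0, 0, 0.01], [0, 0, 0]],
  [[0, 0, 0.01], [0, 0, 0]],
])

```text
clock: 13.28
tool_pos: [0.546, 0.3267, 0.0321]
eef_rot: [0.224, 0.975, 0.0, 0.001]
contact_force: [-4.2, -4.3, 16.8]
opening: 0.004
finger_force: 8.9
```

>>> send_rows([
  [[0, 0, -0.04], [0, 0, 0]],
  [[0, 0, -0.15], [0, 0, 0]],
  [[0, 0, -0.32], [0, 0, 0]],
  [[0, 0, -0.5], [0, 0, 0]],
  [[0.08, 0.08, -0.65], [0, 0, 0]],
  [[0.2, 0.16, -0.65], [0, 0, 0]],
  [[0.35, 0.26, -0.65], [0, 0, 0]],
  [[0.5, 0.38, -0.65], [0, 0, 0]],
  [[0.6, 0.45, -0.65], [0, 0, 0]],
  [[0.6, 0.45, -0.65], [0, 0, 0]],
  [[0.6, 0.45, -0.65], [0, 0, 0]],
  [[0.6, 0.45, -0.65], [0, 0, 0]],
])

```text
clock: 14.78
tool_pos: [0.4438, 0.5251, 0.2248]
eef_rot: [0.225, 0.974, -0.0, 0.0]
contact_force: [0.3, -0.3, 0.1]
opening: 0.003
finger_force: 0.0
```

```bash
python3 - <<'E'
from h import *
s=get_state();d=snapshot("side");print(s['tool_pos'],s['clock'],s['contact_force'])
a=cv2.convertScaleAbs(cv2.resize(d['img'][90:390,200:480],None,fx=1.5,fy=1.5,interpolation=cv2.INTER_CUBIC),alpha=1.6)
t=cv2.resize(snapshot("top")['img'][110:240,120:490],(370,130))
H=np.zeros((450,800,3),np.uint8);H[:,:420]=a;H[:130,425:795]=t
cv2.imwrite('pics/p8.png',H)
E
```

```text
[0.44383859 0.52512209 0.22480054] 14.775 [ 0.31620218 -0.31786678  0.08479966]
```

View pics/p8.png

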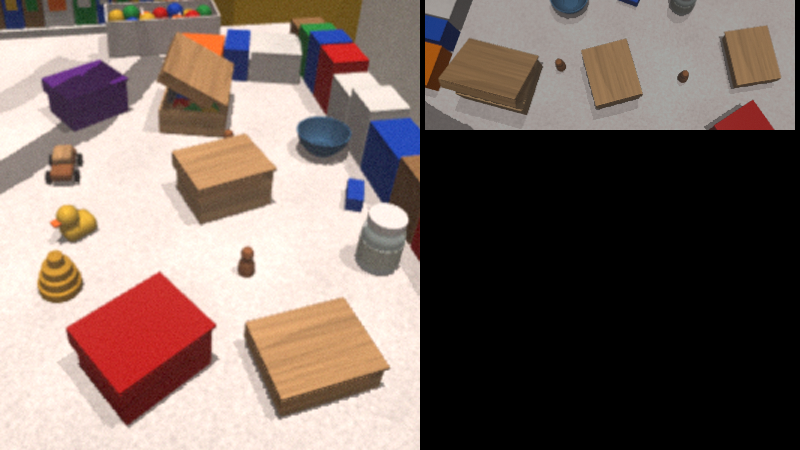

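The tall lid is shut at (225,160), the long lid stands open at (195,70), the low box is shut at (315,345), and the arm is clear.

```bash
python3 -c "
from plant import *
print(finish_job())"
```

```text
the job is handed in; nothing more can be done
None
```

The job is handed in: the last pictures show the tall box shut (it took a second, deeper press), the long box then sprung open, and the low box still shut, with the arm clear at about 15 s.

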